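# Third hand for the cold-box logger

## Task

The temperature logger of the blood cold box sits flush in its read-out dock: push the ejector slide on the dock's roof all the way towards the mouth so that the logger comes out far enough to grip, and draw it out. Lay it on the aluminium mounting bracket, slide it, the end with the round brass contacts (the one that was inside the dock) first, straight between the two guides against the spring pad, and push until the pad is about half way in (about 10 N, never to the end of its travel). Finish still holding it pressed there with the gripper, flat and steady, so that a colleague can tighten the two knurled screws on it; leave the other things on the worktop where they are.

Things in the scene. Friction and masses are not known exactly. Their poses are not given: they have to be found in the camera images.
- logger: Temperature logger, white box 100 (x) x 46 (y) x 28 (z) mm, 0.13 kg: display on top, ribbed flanks at the tail, three round brass contacts on the nose. Origin: centre of underside; x from tail to nose, z up. Starts in the dock, x along the dock's x, origin at (-14, 2, 10) mm of the dock, tail flush with the mouth (no grip there); a spring leaf in the bay holds it by friction (1 to 3 N).
- logger_nose (a point): Middle of the logger's nose face, 50 mm ahead of its origin along x and 14 mm above its underside.
- dock: Read-out dock, grey plastic, fixed: 126 (x) x 74 (y) x 46 mm high, from x = -64 (mouth) to +62 mm (back). Origin: underside, at worktop height; -x points out of the mouth, z up. Its bay is 50 mm wide, floor 10 mm and ceiling 40 mm above the worktop. Nothing stands in front of the mouth.
- ejector (a joint): Ejector slide of the dock, m: 0 = at rest (back), 0.040 = fully pushed towards the mouth. A spring returns it (3 N at rest, 7 N at full stroke, plus the logger's friction). Its pusher starts 1.5 mm behind the logger, so a full stroke brings the logger's tail about 38 mm out of the mouth, where it stays when the slide goes back.
- ejector_tab (a point): Middle of the rear face (away from the mouth) of the ejector's upright black thumb tab, 60 mm above the worktop; moves with the slide. The tab is 12 mm thick along the dock's x, 28 mm wide (y), 50 to 70 mm above the worktop; its flat foot, top 52 mm high, reaches 4 mm behind the rear face. Push it along the dock's -x.
- bracket: Mounting bracket, aluminium, fixed. Origin: underside; x points from open end to spring end stop, z up. Plate 6 mm thick: tongue 36 mm wide from x = -100 to 0, then 96 mm wide to x = 80. Guides 17 mm high, x = 10 to 56, 50 mm apart, flared lead-ins from x = -5 (66 mm apart). Screw bosses at x = 34, 27 mm high, screw heads out to y = +-49. Stop block x = 65 to 79, 38 mm high.
- pad: Spring pad of the end stop: upright rubber-faced plate 44 (y) x 24 (z) mm, its face 40 mm ahead (x) of the bracket's origin at rest. The body's origin is the bracket's at rest and moves along the bracket's x as the pad goes in, 0 to 12 mm (end of travel). Spring: 2.6 N to start, 1.2 N more per mm, 9.8 N at 6 mm.
- pad_face (a point): Middle of the pad's rubber face, 20 mm above the worktop; moves with the pad.
- swab_box: Bystander, loose, not part of the job: upright swab box, 52x60x57 mm. Origin at the centre of its underside.
- tape_roll: Bystander, loose, not part of the job: roll of tape lying flat, 94 mm across, 25 mm high. Origin at the centre of its underside.
- stapler: Bystander, loose, not part of the job: stapler, 125 mm long, 46 mm high. Origin at the centre of its underside.
- label_roll: Bystander, loose, not part of the job: roll of labels lying flat, 69 mm across, 30 mm high. Origin at the centre of its underside.
- kidney_dish: Bystander, loose, not part of the job: kidney dish, 194x92x36 mm. Origin at the centre of its underside.
- gauze_pack1: Bystander, loose, not part of the job: flat gauze pack, 70x55x10 mm. Origin at the centre of its underside.
- marker: Bystander, loose, not part of the job: marker pen, 135 mm long, lying. Origin at the centre of its underside.
- thermometer: Bystander, loose, not part of the job: clinical thermometer, 119 mm long, lying. Origin at the centre of its underside.

How it is judged:
By the outcome, as a careful person would: the job done as asked, in the order asked, and still so for the second after the job is handed in, while the arm keeps its last pose, push and grip.
It also fails if it takes over 58 s, if anything falls off the work surface, if the arm or the gripper's body presses on something with over 40 N, if the wrist force passes 120 N, or if a joint passes its speed limit or range.

## Robot

A 6-joint arm with a two-finger parallel gripper is mounted at the origin on a cart in front of the work surface, level with it; the furniture and walls round the work are solid. World frame = base frame: x ahead of the robot, y to its left, z up, the work surface at z = 0. Lengths are in m, angles in rad, forces in N, time in s.
With the tool pointing down it reaches from about 0.325 to 0.9 m from the base axis. Payload 3.5 kg.
Tool frame: the origin (TCP) lies at the very end of the fingers, on their centre line; the grasp point (between the pads) lies 19 mm behind it (manip.pinch_z is the distance from the TCP to the grasp point, in m); z points along the fingers, y is the line along which they close (so a half turn about z gives the same grasp; the last joint's range is limited). The gripper opens to 85 mm and grips with 20 to 120 N. Pads are 22 mm wide; open, the fingers measure 114 mm over their backs; the gripper's body (76 mm by 85 mm) begins 54 mm behind the grasp point. The pads swing forward as they close: fully open they stand 13 mm farther back than shut.
Start: joints at [1.027, 0.276, -0.026, 1.268, 0, 1.467], TCP at [0.267, 0.565, 0.231] pointing down, gripper open.
Joint ranges: [-3.12, 3.12], [-0.85, 1.88], [-1.08, 1.24], [-1.95, 2.15], [-1.57, 1.53], [-3.14, 3.14]. Speed limits (rad/s): [2.57, 2.57, 3.14, 3.14, 3.14, 3.14].

## Interface

Orientations are given as a 3x3 rotation matrix whose columns are the frame's x, y, z axes.
In Python, from cell import manip gives the robot as it stands. Calls block until the motion is done:
- manip.move_pose(position, orientation): joint-space move of the TCP to a pose.
- manip.move_l(position, attitude=None, velocity=0.15, threshold=None): straight line of the TCP; attitude=None keeps the orientation; velocity is the mean speed in m/s. With threshold (N) it stops when the force on the tool has changed by that much, and returns True; else False.
- manip.goto_joints(angles): joint-space move.
- manip.set_gripper(opening, strength=None): finger opening in m; strength is the grip in N (None keeps the last); returns when the fingers have stopped.
- manip.pause(seconds).
- manip.inverse_kinematics(position, orientation): joint angles nearest the present ones, or None.
- manip.sense(): the state.
- manip.grab_frame(name): name is "side" or "top"; returns a dict with "pixels" (400x640x3 uint8, red, green, blue), "vfov" (degrees; the focal length in pixels is half the picture's height over the tangent of half this angle, whatever the lens; pixels are square), "cx", "cy" (the principal point, pixels), "pose" (4x4, takes a point from camera to world coordinates). Camera axes: x right, y down, z forward; pixel columns grow to the right and rows downward; lengths in m; the calibration is good to about 2 mm. A picture is of the moment at which its call begins. There is no depth.
A pose or a line that the arm cannot do raises manip.PlanningError and nothing moves.
- manip.close_job(): hands the job in; it is judged then, once.
Trained networks look in a picture, given as the dict that the camera call returned (one of the last four; its "shot" number tells which), for a name from the list of things; names that differ only in an ending like _2 or _b are one class to them, and where a whole thing is asked for, a point or a joint stands for the part that bears it (a point fixed in the world has none). Each returns a list of dicts, best first, with "p" (0 to 1); they miss things now and then, are a little off and sometimes report something else, mostly with a low value. They report only what shows in the picture. A call takes as long as a camera call.
- manip.search_frame(query, picture): "bbox" ([left, top, right, bottom] in pixels, round what is visible of it).
- manip.regions_of(query, picture): "mask" (400x640 bool, what is visible of it) and "bbox" ([left, top, right, bottom] in pixels, round what is visible of it).
The state is a dict: "time": time; "joint_pos": joint angles; "joint_vel": joint speeds; "effort": joint torques, N m; "tcp_pos": TCP position; "eef_rot": TCP orientation; "force": force on the tool from outside, world axes, zero at the start; "torque": the same for the moment, N m; "gripper_width": finger opening in m; "finger_force": force on a finger pad.
Only numpy, scipy, OpenCV 4.12 (cv2) and the standard library are available. Lean on these libraries where they do the work, as an engineer would, in place of code of your own. Each camera call takes 0.05 s, during which the arm holds its last target. There are 200 camera calls.

## Working session

There is one attempt and no reset: what is moved stays moved. The work goes in short steps, each a Python script; the robot and the scene stay as the last script left them, time stands still between calls to the robot, and variables do not carry over. Pictures are saved under pics/ and viewed, at most 10 in all, crops included, and the job is handed in when it is done.

```bash
ls; mkdir -p pics
python3 - <<'E'
from cell import manip
import cv2,numpy as np
for n in("side","top"):
    f=manip.grab_frame(n); cv2.imwrite(f"pics/{n}0.png",f["pixels"][:,:,::-1])
    print(n,f["vfov"],f["cx"],f["cy"],np.round(f["pose"],3).tolist(),[k for k in f])
    for q in("logger","dock","ejector_tab","bracket","pad","pad_face","swab_box","stapler","kidney_dish","tape_roll","label_roll","marker","thermometer","gauze_pack1"):
        print(q,[(np.round(d["bbox"]).tolist(),round(d["p"],2)) for d in manip.search_frame(q,f)[:2]])
print(manip.sense())
E
```

```text
pics
side 53.6464374383859 315.6403098170644 202.78477034525113 [[0.831, -0.325, 0.452, 0.06], [-0.557, -0.505, 0.66, -0.718], [0.013, -0.8, -0.6, 0.695], [0.0, 0.0, 0.0, 1.0]] ['pixels', 'vfov', 'cx', 'cy', 'pose', 'shot']
logger []
dock [([334.0, 216.0, 392.0, 266.0], 0.88)]
ejector_tab [([371.0, 217.0, 381.0, 230.0], 0.5), ([311.0, 307.0, 353.0, 355.0], 0.32)]
bracket [([256.0, 159.0, 316.0, 191.0], 0.79)]
pad [([290.0, 166.0, 303.0, 173.0], 0.37)]
pad_face []
swab_box [([337.0, 175.0, 367.0, 206.0], 0.7)]
stapler [([355.0, 301.0, 423.0, 330.0], 0.78), ([311.0, 198.0, 330.0, 221.0], 0.44)]
kidney_dish [([222.0, 141.0, 274.0, 172.0], 0.63)]
tape_roll [([241.0, 222.0, 279.0, 254.0], 0.81)]
label_roll [([309.0, 199.0, 331.0, 223.0], 0.94), ([242.0, 221.0, 276.0, 253.0], 0.22)]
marker [([357.0, 302.0, 421.0, 330.0], 0.68)]
thermometer [([371.0, 214.0, 384.0, 227.0], 0.61), ([186.0, 170.0, 218.0, 178.0], 0.56)]
gauze_pack1 [([269.0, 269.0, 305.0, 292.0], 0.86), ([253.0, 158.0, 316.0, 193.0], 0.51)]
top 49.52803212429204 322.79186885577207 199.49497720098728 [[-0.075, -0.972, 0.224, 0.2
[... 1029 characters left out ...]
        4.36144735e-05,  1.46741548e+00]), 'joint_vel': array([ 0.0003856 , -0.00098176,  0.00081427, -0.00124498,  0.0001671 ,
       -0.00039031]), 'effort': array([ 2.86241862e-03, -4.45471931e+01,  2.95554131e+01,  9.63237399e-04,
       -7.27739439e-05, -1.28381519e-06]), 'tcp_pos': array([0.26667438, 0.56524593, 0.2313037 ]), 'eef_rot': array([[-9.04390896e-01,  4.26704938e-01, -5.19738540e-05],
       [ 4.26704938e-01,  9.04390898e-01, -1.64285587e-06],
       [ 4.63036658e-05, -2.36632841e-05, -9.99999999e-01]]), 'force': array([ 0.66806074, -0.28393268, -0.42184469]), 'torque': array([ 0.00253547, -0.00940338, -0.03413455]), 'finger_force': 0.0, 'gripper_width': 0.08512303070187045}
```

Run:
```python
import cv2
t=cv2.imread("pics/top0.png")[135:255,220:400]; cv2.imwrite("pics/t1.png",cv2.resize(t,None,fx=4.4,fy=4.4,interpolation=cv2.INTER_CUBIC))
t=cv2.imread("pics/side0.png")[145:275,235:400]; cv2.imwrite("pics/s1.png",cv2.resize(t,None,fx=4.5,fy=4.5,interpolation=cv2.INTER_CUBIC))
```

```text
(no output)
```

View pics/t1.png

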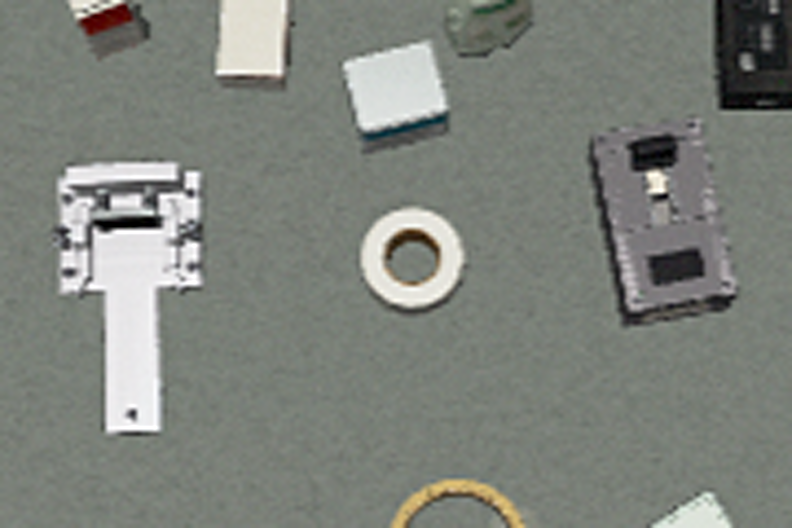

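View pics/s1.png

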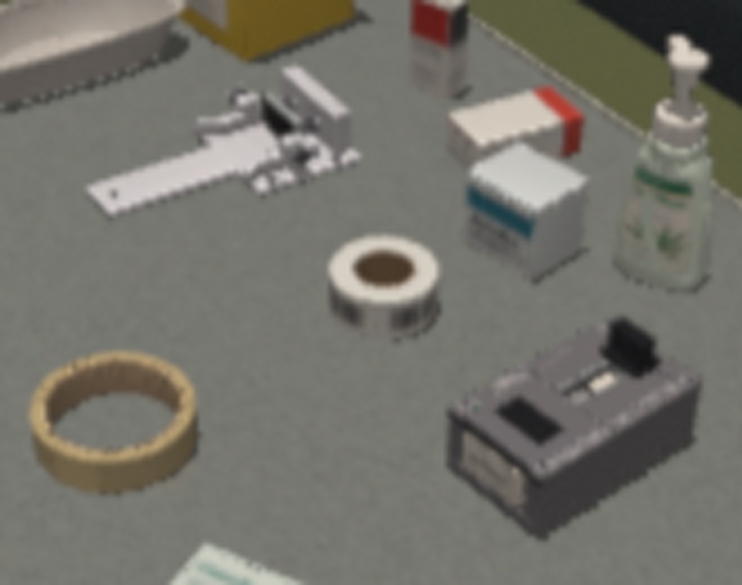

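View pics/side0.png

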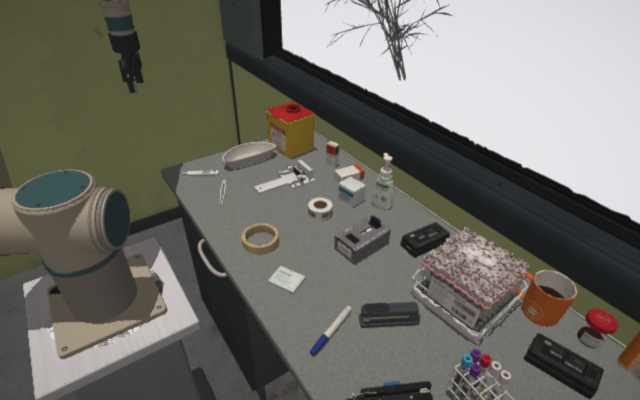

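The top view shows the dock, with its roof corners near crop pixels (593,133), (700,122), (735,293) and (622,308), and its mouth facing the robot. The bracket is at upper left with its tongue end towards the robot at about (132,432) and the stop block on the far side. The side view agrees, and the path between the two is clear. Next I fit the poses from both views, with z left free.

```bash
cat > h.py <<'E'
from cell import manip
import numpy as np, cv2
from scipy.optimize import least_squares
def proj(f,P):
    T=np.linalg.inv(f["pose"]); c=np.atleast_2d(P)@T[:3,:3].T+T[:3,3]
    F=200/np.tan(np.radians(f["vfov"])/2)
    return np.c_[f["cx"]+F*c[:,0]/c[:,2], f["cy"]+F*c[:,1]/c[:,2]]
def place(p,M):
    c,s=np.cos(p[3]),np.sin(p[3]); M=np.asarray(M)/1000.
    return M@np.array([[c,-s,0],[s,c,0],[0,0,1]]).T+p[:3]
def fit(obs,p0,fr):
    # obs: list of (view, modelpt mm, pixel)
    def r(p): return np.concatenate([(proj(fr[v],place(p,[m]))[0]-px) for v,m,px in obs])
    return least_squares(r,p0,loss="soft_l1"),r
E
cat > fit1.py <<'E'
from h import *
fr={n:manip.grab_frame(n) for n in("top","side")}
T=lambda x,y:np.array([(x+.5)/4.4-.5+220,(y+.5)/4.4-.5+135])
S=lambda x,y:np.array([(x+.5)/4.5-.5+235,(y+.5)/4.5-.5+145])
dock=[("top",(62,37,46),T(593,133)),("top",(62,-37,46),T(700,122)),("top",(-64,-37,46),T(735,293)),("top",(-64,37,46),T(624,308)),
("side",(-64,37,46),S(450,412)),("side",(-64,-37,46),S(543,470)),("side",(62,-37,46),S(697,380)),("side",(-64,37,0),S(450,460)),("side",(-64,-37,0),S(543,533)),("side",(62,-37,0),S(692,437))]
br=[("top",(-100,18,6),T(106,432)),("top",(-100,-18,6),T(159,432)),("top",(0,48,6),T(60,291)),("top",(0,-48,6),T(201,287)),("top",(80,-48,6),T(200,172)),
("side",(-100,18,6),S(88,188)),("side",(-100,-18,6),S(108,214)),("side",(0,-48,6),S(262,192)),("side",(80,-48,6),S(358,157))]
out={}
for n,o,p0 in(("dock",dock,[.55,-.12,0,.1]),("bracket",br,[.5,.2,0,0])):
    s,r=fit(o,p0,fr); out[n]=s.x; print(n,np.round(s.x,4)); print(np.round(r(s.x).reshape(-1,2),1).tolist())
np.savez("poses.npz",**out)
import itertools
def box(a,b,c,d,e,g): return list(itertools.product((a,b),(c,d),(e,g)))
mods={"dock":[box(-64,62,-37,37,0,46)],"bracket":[box(-100,0,-18,18,0,6),box(0,80,-48,48,0,6),box(65,79,-34,34,6,38),box(10,56,25,30,6,23),box(10,56,-30,-25,6,23)]}
ims=[]
for v,(x0,y0,x1,y1) in(("top",(225,150,395,220)),("side",(235,145,400,275))):
    k=4.6; im=cv2.resize(np.ascontiguousarray(fr[v]["pixels"][y0:y1,x0:x1,::-1]),None,fx=k,fy=k,interpolation=cv2.INTER_CUBIC)
    for n in mods:
        for B in mods[n]:
            q=(proj(fr[v],place(out[n],B))-[x0,y0]+.5)*k
            for i,j in itertools.combinations(range(8),2):
                if sum(a!=b for a,b in zip(B[i],B[j]))==1: cv2.line(im,tuple(map(int,q[i])),tuple(map(int,q[j])),(0,255,0),1)
    cv2.imwrite(f"pics/fit_{v}.png",im)
for n in("dock","bracket"):
    for v in fr:
        m=manip.regions_of(n,fr[v])
        if not m: print(v,n,"none");continue
        m=m[0]["mask"]; r=np.zeros((400,640),np.uint8)
        for B in mods[n]: cv2.fillConvexPoly(r,cv2.convexHull(np.int32(np.round(proj(fr[v],place(out[n],B))))),1)
        ys,xs=np.nonzero(m); y2,x2=np.nonzero(r); print(v,n,"IoU",(m&(r>0)).sum()/(m|(r>0)).sum(),"centroid diff",xs.mean()-x2.mean(),ys.mean()-y2.mean())
# tab: centre line top-rear edge from crops -> dock x at z=.07
for v,pxs in(("top",[T(632,140),T(672,135)]),("side",[S(620,318),S(657,348)])):
    f=fr[v];F=200/np.tan(np.radians(f["vfov"])/2)
    for px in pxs:
        d=f["pose"][:3,:3]@[(px[0]-f["cx"])/F,(px[1]-f["cy"])/F,1]; o=f["pose"][:3,3]
        w=o+d*(.07+out["dock"][2]-o[2])/d[2]; p=out["dock"]; c,s=np.cos(p[3]),np.sin(p[3]); e=w-p[:3]
        print(v,"tab top rear dock xy",np.round([1000*(c*e[0]+s*e[1]),1000*(-s*e[0]+c*e[1])],1))
E
python3 fit1.py
```

```text
dock [ 0.5847 -0.1656 -0.0019  0.096 ]
[[-0.5, -0.7], [-0.3, -2.2], [0.3, -0.3], [0.5, 0.5], [-0.3, -2.3], [-0.2, 1.0], [1.5, -0.6], [-1.0, 0.6], [-1.6, 0.7], [0.3, 0.2]]
bracket [ 0.5673  0.1964 -0.0043 -0.027 ]
[[-0.1, 0.3], [0.1, -0.3], [0.2, -0.2], [0.1, -0.7], [-0.1, -0.1], [-0.7, -0.0], [-0.0, 0.0], [-0.5, -0.0], [0.2, 0.3]]
top dock IoU 0.8975180144115292 centroid diff -0.26917531728861377 0.47507285517298214
side dock IoU 0.8971553610503282 centroid diff 0.5480855315747704 -0.8948920863309411
top bracket IoU 0.8863319386331938 centroid diff -0.7228923716934901 -1.5133092890497721
side bracket IoU 0.8648648648648649 centroid diff 0.7258511423906384 -1.0116611395389157
top tab top rear dock xy [43.4 14.7]
top tab top rear dock xy [ 42.3 -12. ]
side tab top rear dock xy [40.1 10.3]
side tab top rear dock xy [ 37. -21.]
```

View pics/fit_top.png

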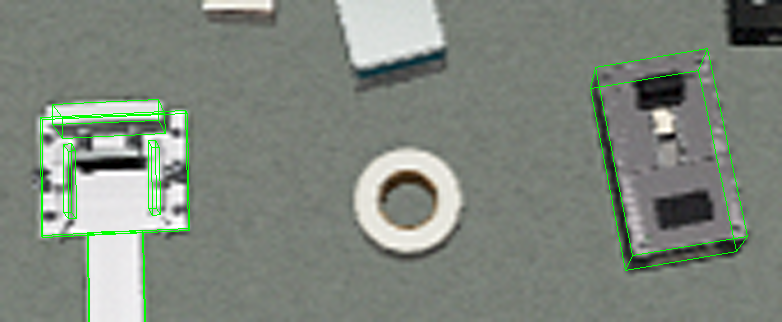

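View pics/fit_side.png

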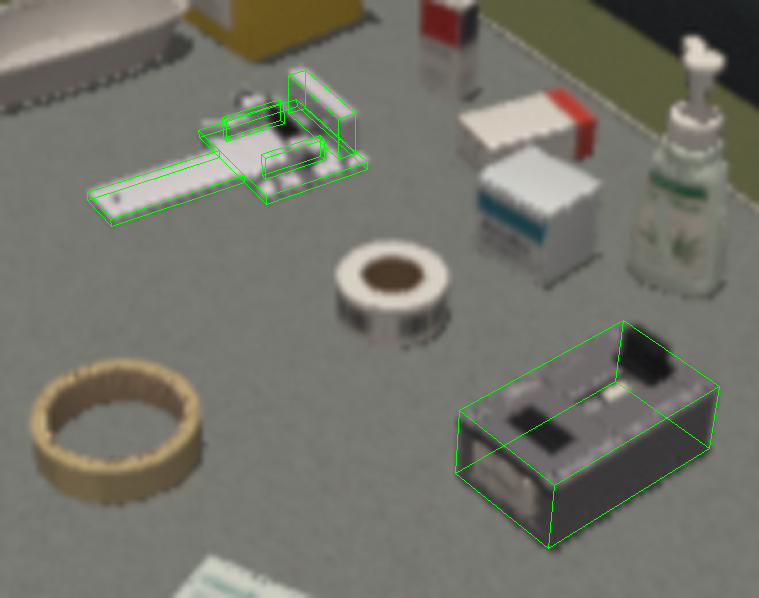

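The overlays match both fixtures: the bracket to within about 1 px and the dock to within about 2 px. Fitted z is −2 to −4 mm, which is in line with the calibration. Now I push the ejector.

```bash
cat >> h.py <<'E'
P=dict(np.load("poses.npz")); 
def W(n,x,y,z):  # fixture frame mm -> world, worktop z=0
    p=P[n].copy(); p[2]=0; return place(p,[(x,y,z)])[0]
def Rt(yaw,flip):
    c,s=np.cos(yaw),np.sin(yaw)
    if flip: c,s=-c,-s
    return np.array([[c,s,0],[s,-c,0],[0,0,-1.]])
def best(n,pos):
    q=np.array(manip.sense()["joint_pos"]); o=[]
    for f in(0,1):
        j=manip.inverse_kinematics(pos,Rt(P[n][3],f))
        if j is not None: o.append((abs(np.array(j)-q).max(),f,np.round(j,2)))
    return o
E
python3 - <<'E'
from h import *
f=manip.grab_frame("side");F=200/np.tan(np.radians(f["vfov"])/2)
d=f["pose"][:3,:3]@[(380.6-f["cx"])/F,(208-f["cy"])/F,1];o=f["pose"][:3,3];print("bottle",o-d*o[2]/d[2])
a=W("dock",68,0,200); print(a,best("dock",a)); print(best("bracket",W("bracket",-88,0,50)),W("bracket",-88,0,50)); print(best("dock",W("dock",-200,2,10)),W("dock",-200,2,10))
E
```

```text
bottle [ 0.72674151 -0.07696603  0.        ]
[ 0.65234347 -0.159065    0.2       ] [(np.float64(1.3619610588761046), 0, array([-0.34,  0.37,  0.04,  1.24,  0.  ,  2.71])), (np.float64(1.8987703998030143), 1, array([-0.34,  0.37,  0.04,  1.24,  0.  , -0.43]))]
[(np.float64(4.313356995660764), 0, array([ 0.27,  0.26, -0.47,  0.84,  0.  , -2.85])), (np.float64(1.1717643420709714), 1, array([ 0.27,  0.26, -0.47,  0.84,  0.  ,  0.3 ]))] [0.479295   0.19880674 0.05      ]
[(np.float64(1.6212191764496826), 0, array([-0.59,  0.17, -0.7 ,  0.7 ,  0.  ,  2.45])), (np.float64(2.158028517376592), 1, array([-0.59,  0.17, -0.7 ,  0.7 ,  0.  , -0.69]))] [ 0.38538619 -0.18276751  0.01      ]
```

Run:
```python
from h import *
R=Rt(P["dock"][3],1)
manip.set_gripper(0.0,40)
manip.move_pose([.45,-.12,.27],R)
manip.move_l(W("dock",69,0,250),velocity=.25)
manip.move_l(W("dock",69,0,58),velocity=.2)
s=manip.sense(); print("t",s["time"],s["tcp_pos"],s["force"])
h=manip.move_l(W("dock",40,0,58),velocity=.04,threshold=2.5)
s=manip.sense(); c,si=np.cos(P["dock"][3]),np.sin(P["dock"][3])
e=s["tcp_pos"]-W("dock",0,0,0); x=1000*(c*e[0]+si*e[1]); print(h,"contact tcp dock x",x,s["force"],s["time"])
f=manip.grab_frame("side"); cv2.imwrite("pics/c.png",cv2.resize(np.ascontiguousarray(f["pixels"][120:270,290:450,::-1]),None,fx=3.5,fy=3.5))
```

```text
t 7.225 [ 0.65445023 -0.15938797  0.0596782 ] [-0.22888238 -0.3434445  -0.00360789]
True contact tcp dock x 52.681811264911424 [3.77765688 0.49598352 0.07260601] 7.725
```

View pics/c.png

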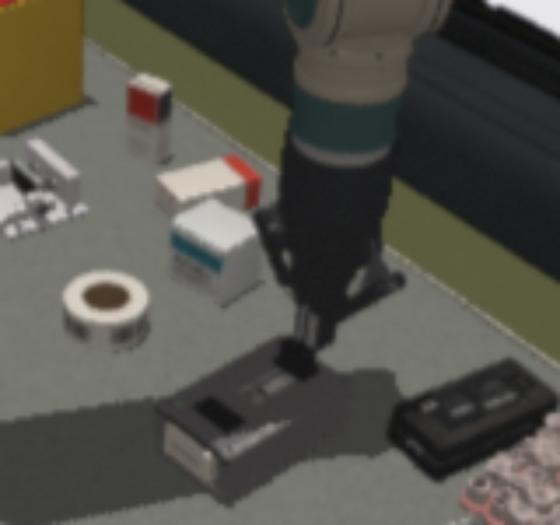

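The fingers are in contact behind the thumb tab, and the tab face at about 41.7 mm matches the image. Now I push the full stroke.

Run:
```python
from h import *
c,si=np.cos(P["dock"][3]),np.sin(P["dock"][3])
def st(l):
    s=manip.sense(); e=s["tcp_pos"]-W("dock",0,0,0); print(l,round(1000*(c*e[0]+si*e[1]),1),np.round(s["force"],1),round(s["time"],2))
st("0")
h=manip.move_l(W("dock",52.7-36,0,58),velocity=.06,threshold=25); st(h)
h=manip.move_l(W("dock",52.7-46,0,58),velocity=.03,threshold=10); st(h)
manip.pause(.2); st("hold")
f=manip.grab_frame("side"); cv2.imwrite("pics/d.png",cv2.resize(np.ascontiguousarray(f["pixels"][180:290,310:450,::-1]),None,fx=4,fy=4))
```

```text
0 53.2 [2.8 0.7 2.1] 7.78
False 19.2 [6.5 0.7 0.2] 8.52
True 15.5 [ 6.3  1.4 -3.3] 8.86
hold 16.2 [ 6.6  1.5 -2.1] 9.06
```

View pics/d.png

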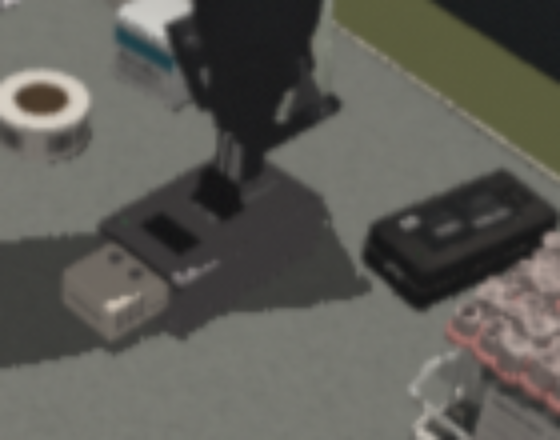

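The logger is coming out, about 35 mm so far. The force is still at spring level, so the slide isn't at its stop yet. I continue to the stop.

Run:
```python
from h import *
c,si=np.cos(P["dock"][3]),np.sin(P["dock"][3])
def st(l):
    s=manip.sense(); e=s["tcp_pos"]-W("dock",0,0,0); x=1000*(c*e[0]+si*e[1]);print(l,round(x,1),np.round(s["force"],1),round(s["time"],2)); return s["force"][0]
for g in(14,12,10,8,6):
    h=manip.move_l(W("dock",g,0,58),velocity=.03,threshold=30); manip.pause(.1)
    if st(g)>15 or h: break
manip.move_l(W("dock",69,0,58),velocity=.2)
manip.move_l(W("dock",69,0,150),velocity=.3)
f=[manip.grab_frame(n) for n in("side","top")]
for q in("ejector","logger"):
  for x in f: print(q,[(np.round(d["bbox"]).tolist(),round(d["p"],2)) for d in manip.search_frame(q,x)[:1]])
a=np.ascontiguousarray(f[0]["pixels"][200:290,310:410,::-1]);b=np.ascontiguousarray(f[1]["pixels"][145:235,330:430,::-1])
# predicted tail top edge 38 mm out for overlay
for im,x,o in((a,f[0],(310,200)),(b,f[1],(330,145))): 
    for y in(-21,25): 
        for z in (10,38):
            q=np.int32(np.round(proj(x,W("dock",-102,y,z))[0]-o)); im[q[1],q[0]]=(0,255,0)
cv2.imwrite("pics/e.png",cv2.resize(np.hstack([a,b]),None,fx=4,fy=4,interpolation=cv2.INTER_NEAREST))
```

```text
14 16.7 [7.2 0.9 0.3] 9.46
12 14.8 [6.2 0.7 0. ] 9.81
10 13.7 [ 8.8  1.9 -0.6] 10.16
8 13.5 [11.9  2.1 -3.9] 10.51
6 13.4 [16.6  2.  -7.3] 10.86
ejector [([367.0, 210.0, 383.0, 230.0], 0.54)]
ejector []
logger [([323.0, 239.0, 350.0, 264.0], 0.92)]
logger []
```

View pics/e.png

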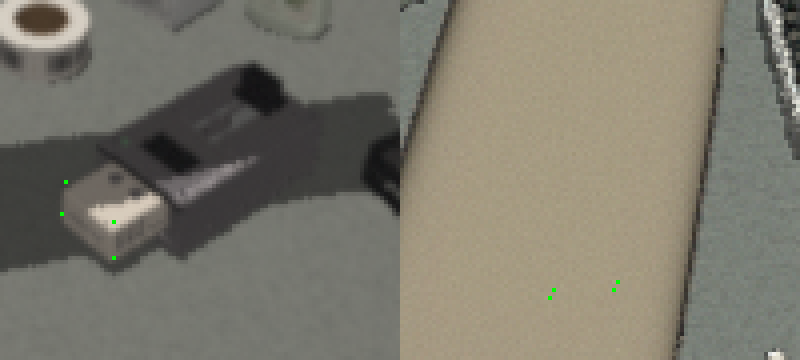

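The slide reached its stop: about 40 mm of stroke, with force rising to 16.6 N. The tail matches the predicted 38 mm markers. Now I grasp the logger and draw it out.

Run:
```python
from h import *
c,si=np.cos(P["dock"][3]),np.sin(P["dock"][3])
def st(l):
    s=manip.sense(); e=s["tcp_pos"]-W("dock",0,0,0); print(l,np.round([1000*(c*e[0]+si*e[1]),1000*(-si*e[0]+c*e[1]),1000*e[2]],1),np.round(s["force"],1),round(s["gripper_width"],4),s["finger_force"],round(s["time"],2))
manip.move_l(W("dock",-83,2,150),velocity=.3)
manip.set_gripper(.075,30)
manip.move_l(W("dock",-83,2,40),velocity=.2)
h=manip.move_l(W("dock",-83,2,6),velocity=.06,threshold=6); manip.pause(.2); st(("down",h))
manip.set_gripper(0.0,50); manip.pause(.2); st("grip")
f=manip.grab_frame("side"); cv2.imwrite("pics/g.png",cv2.resize(np.ascontiguousarray(f["pixels"][180:290,280:420,::-1]),None,fx=4,fy=4))
```

```text
('down', False) [-82.6   1.7   6.4] [ 0.4 -0.5 -1. ] 0.075 0.0 15.06
grip [-82.7   0.4   6.7] [-2.3 -3.9  4.3] 0.0453 51.60339653491974 15.62
```

View pics/g.png

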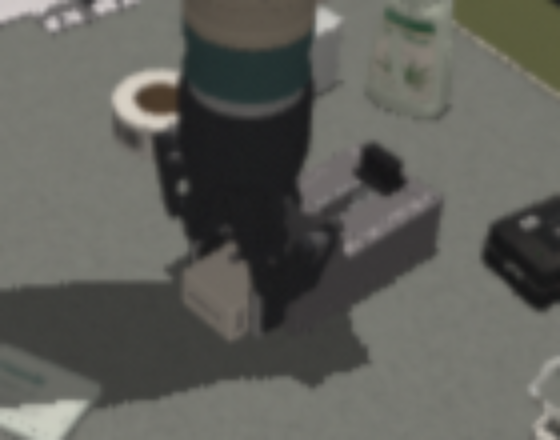

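Run:
```python
from h import *
c,si=np.cos(P["dock"][3]),np.sin(P["dock"][3])
def st(l):
    s=manip.sense(); e=s["tcp_pos"]-W("dock",0,0,0); print(l,np.round([1000*(c*e[0]+si*e[1]),1000*(-si*e[0]+c*e[1]),1000*e[2]],1),np.round(s["force"],1),round(s["gripper_width"],4),round(s["finger_force"],1),round(s["time"],2))
manip.move_l(W("dock",-86,.5,6.5),velocity=.03); st("a")
manip.move_l(W("dock",-163,.5,7),velocity=.07); st("out")
manip.move_l(W("dock",-163,.5,100),velocity=.2); st("up")
R=Rt(P["bracket"][3],1)
manip.move_pose(W("bracket",-92,0,100),R); manip.pause(.3); st("bracket")
fr=[manip.grab_frame(n) for n in("side","top")]
for f in fr: print([(np.round(d["bbox"]).tolist(),round(d["p"],2)) for d in manip.search_frame("logger",f)[:1]])
a=fr[0]["pixels"][130:260,220:350,::-1]; b=fr[1]["pixels"][140:270,190:320,::-1]
cv2.imwrite("pics/k.png",cv2.resize(np.hstack([a,b]),None,fx=3,fy=3,interpolation=cv2.INTER_CUBIC))
```

```text
a [-85.6   0.4   6.7] [ 0.6 -0.6  1.7] 0.0452 51.6 15.94
out [-162.5    0.4    7.1] [ 0.1 -0.3 -1.9] 0.0456 51.5 17.19
up [-163.2    0.8   99.5] [-1.4 -0.1 -2.2] 0.0455 51.5 17.81
bracket [-73.7 372.6 100.1] [ 0.9  1.  -1.4] 0.0455 51.4 19.53
[([244.0, 142.0, 281.0, 168.0], 0.73)]
[([236.0, 195.0, 251.0, 234.0], 0.75)]
```

View pics/k.png

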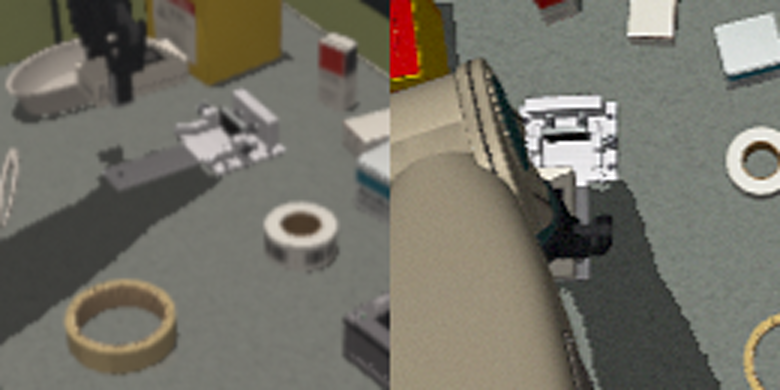

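The logger is held level and points along the bracket, with its nose just before the lead-ins. Next I lay it down with contact detection and slide it in.

```bash
cat >> h.py <<'E'
def sb(l):
    c,si=np.cos(P["bracket"][3]),np.sin(P["bracket"][3])
    s=manip.sense(); e=s["tcp_pos"]-W("bracket",0,0,0); p=[1000*(c*e[0]+si*e[1]),1000*(-si*e[0]+c*e[1]),1000*e[2]]
    print(l,np.round(p,1),np.round(s["force"],1),np.round(s["torque"],2),round(s["gripper_width"],4),round(s["finger_force"],1),round(s["time"],2)); return p,s["force"]
E
python3 - <<'E'
from h import *
manip.move_l(W("bracket",-92,0,16),velocity=.15); manip.pause(.3); sb("low")
h=manip.move_l(W("bracket",-92,0,-1),velocity=.02,threshold=3); p,f=sb(h)
z=p[2]; manip.move_l(W("bracket",-92,0,z),velocity=.02); manip.pause(.2); p,f=sb("laid")
for x in(-80,-70,-60,-52):
    h=manip.move_l(W("bracket",x,0,z),velocity=.03,threshold=8); sb((x,h))
    if h: break
E
```

```text
low [-91.2   0.3  16.9] [ 0.1 -0.7 -1.8] [-0.01  0.03  0.05] 0.0452 51.4 20.74
True [-92.2  -0.1   2.9] [-1.1  0.6  3.4] [ 0.04 -0.12 -0.01] 0.0455 52.1 21.38
laid [-91.7   0.1   3. ] [-0.9  0.5  3.1] [ 0.03 -0.17 -0.02] 0.0452 51.9 21.83
(-80, True) [-89.6  -0.    3. ] [0.6 1.1 3.5] [-0.07 -0.29  0.  ] 0.0454 52.1 22.09
```

Run:
```python
from h import *
z=3
for x in(-84,-78,-72,-66,-60,-54,-48):
    h=manip.move_l(W("bracket",x,0,z),velocity=.03,threshold=14); manip.pause(.1); p,f=sb((x,h))
    if h or abs(f[1])>8 or f[0]<-8: break
```

```text
(-84, False) [-84.3  -0.    2.9] [-0.7  0.9  3. ] [-0.02  0.01  0.01] 0.0453 52.0 22.57
(-78, False) [-77.9  -0.    2.9] [-0.9  1.1  1.6] [-0.02 -0.12 -0.  ] 0.0449 51.9 23.02
(-72, False) [-71.7  -0.    2.9] [ 1.3 -0.5  0.7] [-0.02 -0.19  0.  ] 0.0453 51.8 23.47
(-66, False) [-65.7  -0.    2.9] [ 0.6 -0.4  1. ] [-0.01 -0.14  0.  ] 0.0451 51.7 23.92
(-60, False) [-59.6   0.    3. ] [ 0.3 -0.4 -0.7] [-0.01 -0.19 -0.01] 0.0454 51.6 24.37
(-54, False) [-53.6  -0.    3. ] [0.7 0.7 0. ] [-0.05 -0.17  0.05] 0.0447 51.6 24.82
(-48, False) [-47.6  -0.    2.9] [-0.4 -0.3  0.1] [-0.02 -0.19  0.01] 0.0454 51.6 25.27
```

The nose is between the guides with no side load. Next I press in small steps, averaging the force.

```bash
cat > push.py <<'E'
from h import *
def avg():
    F=[];X=[]
    for _ in range(6):
        s=manip.sense(); F.append(s["force"]); X.append(s["tcp_pos"]); manip.pause(.03)
    d=np.array([np.cos(P["bracket"][3]),np.sin(P["bracket"][3]),0]); return np.mean(F,0)@d, (np.mean(X,0)-W("bracket",0,0,0))@d*1000, np.mean(F,0), np.mean(X,0)[2]*1000
if __name__=="__main__":
    x=-46
    while x<-28:
        h=manip.move_l(W("bracket",x,0,2.5),velocity=.02,threshold=15); f,a,F,zz=avg(); print(x,h,round(f,1),round(a,2),np.round(F,1),round(zz,1))
        if f<-9.2 or h: break
        x+=1.5 if f>-7 else .7
    sb("end"); print("target",x)
E
python3 push.py
```

```text
-46 False -3.9 -46.48 [-3.9  0.1  5.3] 2.8
-44.5 False -3.0 -44.69 [-3.   0.2  5.5] 2.8
-43.0 False -2.9 -43.19 [-2.9  0.2  5.6] 2.8
-41.5 False -3.0 -41.71 [-3.   0.4  5.8] 2.8
-40.0 False -3.0 -40.19 [-3.   0.1  5.7] 2.8
-38.5 False -3.1 -38.68 [-3.   0.3  5.8] 2.8
-37.0 False -2.9 -37.19 [-2.9  0.3  5.4] 2.8
-35.5 False -4.4 -36.23 [-4.4  0.5  6.5] 2.8
-34.0 False -8.0 -36.28 [-8.   0.8 10.1] 2.8
-33.3 False -8.8 -36.25 [-8.8  0.8 11.7] 2.8
-32.599999999999994 False -10.5 -36.25 [-10.5   0.8  13.3] 2.8
end [-36.2   0.1   2.8] [-9.9  2.  13.1] [-0.01  1.59 -0.04] 0.0454 53.5 30.22
target -32.599999999999994
```

I've used all ten views, so I work by numbers from here. The downward reaction rose with the push, and friction is holding the logger. I relieve z and continue.

Run:
```python
from push import *
for x,z in((-33,3.5),(-33,4.5),(-33,5.5),(-33,6.5)):
    h=manip.move_l(W("bracket",x,0,z),velocity=.02,threshold=15); f,a,F,zz=avg(); print(x,z,h,round(f,1),round(a,2),np.round(F,1),round(zz,2))
    if F[2]<3: break
sb("end")
for n in("side","top"):
    f=manip.grab_frame(n)
    for q in("logger","pad","bracket"): print(n,q,[(np.round(d["bbox"]).tolist(),round(d["p"],2)) for d in manip.search_frame(q,f)[:1]])
    print("pred nose top",np.round(proj(f,W("bracket",44.5,0,34))[0]),"tail",np.round(proj(f,W("bracket",-55.5,0,34))[0]))
```

```text
-33 3.5 False -7.1 -35.78 [-7.1  0.8  5.4] 2.79
-33 4.5 False -4.5 -34.74 [-4.5  1.2 -2.6] 3.37
end [-34.5  -0.2   3.5] [-4.8  1.6 -3.7] [0.2  1.05 0.12] 0.0454 51.6 31.12
side logger [([264.0, 165.0, 299.0, 187.0], 0.67)]
side pad []
side bracket [([254.0, 158.0, 314.0, 192.0], 0.74)]
pred nose top [297. 167.] tail [268. 176.]
top logger [([243.0, 173.0, 267.0, 204.0], 0.54)]
top pad []
top bracket [([244.0, 172.0, 265.0, 201.0], 0.7)]
pred nose top [248. 183.] tail [248. 216.]
```

Once the down-load was relieved, the pad moved in 1.5 mm at 4.5 N, which matches the spring law with contact at −36.25. Now I press to about −30.2 while keeping Fz small.

Run:
```python
from push import *
x,z=-33,4.0
for i in range(30):
    h=manip.move_l(W("bracket",x,0,z),velocity=.02,threshold=15); f,a,F,zz=avg(); print(round(x,2),round(z,2),h,round(f,1),round(a,2),np.round(F,1),round(zz,2))
    if h: break
    ok=1.0<F[2]<5
    if ok and -30.8<a<-29.7: break
    if manip.sense()["time"]>47: break
    z+=np.clip((F[2]-2.5)*.12,-.6,.6)
    if abs(F[2]-2.5)<5: x+=np.clip((-30.2-a)*.8,-1,1)
sb("end")
```

```text
-33 4.0 False -5.3 -33.89 [-5.3  0.3 -1.8] 3.67
-32.0 3.48 False -6.5 -33.01 [-6.5  0.2  0.4] 3.39
-31.0 3.23 False -7.5 -32.3 [-7.5  0.   1.1] 3.19
-30.0 3.07 False -7.8 -31.7 [-7.8  0.6  1.6] 2.97
-29.0 2.95 False -8.8 -31.04 [-8.7  0.6  2.3] 2.8
-28.33 2.94 False -9.7 -30.68 [-9.7  0.7  3.1] 2.81
end [-30.7  -0.4   2.8] [-10.   -0.1   3. ] [0.09 1.65 0.06] 0.0452 52.4 34.22
```

Run:
```python
from push import *
manip.pause(.8); print([np.round(v,2) for v in avg()])
s=manip.sense(); R=Rt(P["bracket"][3],1)
print("tool rot err deg (bracket axes)",np.round(np.degrees(cv2.Rodrigues(R.T@s["eef_rot"])[0].ravel()),2),s["joint_vel"].round(4),s["time"])
```

```text
[np.float64(-9.55), np.float64(-30.69), array([-9.55,  0.03,  3.1 ]), np.float64(2.81)]
tool rot err deg (bracket axes) [ 0.09  0.62 -0.04] [ 0.0007 -0.0002 -0.0006 -0.0009  0.0002 -0.0007] 35.2167
```

```bash
python3 -c "
from cell import manip
print(manip.close_job())"
```

```text
the job is handed in; nothing more can be done
None
```

I ejected the logger, drew it out and slid it contacts-first between the guides. I handed the job in at about 35 s with the gripper holding it steady against the pad at about 9.6 N, the pad about 5.6 mm in; the last two figures come from the arm's force and position readings, with no final picture check, and I did not check the bystanders again.

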